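# Lock the treat crate with its ball-lock pin

## Task

Slide the treat crate's lid fully shut. Then take the ball-lock pin by its head with the thumb button squeezed in, put it down through the green hasp and the lid's tongue until its collar sits on the hasp, and let go so that the button springs out and the pin is locked. Feel for the hole gently rather than forcing the pin or the lid, and leave the other things on the bench undisturbed.

Things in the scene. Friction and masses are not known exactly. Their poses are not given: they have to be found in the camera images.
- crate: Whitewashed pine crate, fixed, 240 (x) by 220 (y) by 140 mm tall. Origin: centre of its underside, z up. The lid slides along crate y and shuts towards +y. Runners along both x edges are 160 mm high. A green steel hasp is on the +y end. More than 50 N from the pin or the robot on crate, lid or hasp counts as forcing.
- hasp_mark (a point): At crate (0, 138, 160) mm: level with the hasp's top face, mid-range of the hole positions. Hole: vertical, round, 17 mm, 1 mm chamfer, at crate y 138 mm. The hasp is firm, but its slotted screws leave the hole anywhere up to 14 mm from the mark along + or - crate x: not reported, to be felt or seen.
- lug_under (a point): Underside of the hasp's lower lug at crate (0, 138, 132) mm. The hasp is two level lugs, each 8 mm thick with a 12 mm gap, holes in line; 106 mm wide in crate x, reaching from crate y 110 to 161 mm; free space below. The locking stubs must come out below this face.
- lid (a joint): Opening of the sliding lid in m: 0 fully shut against its stop, at most 0.065; starts 0.035 to 0.06. About 3 N of friction; it stays where left.
- tongue_slot (a point): Centre of the slot in the lid's steel tongue (top face, crate z 150 mm), 46 mm in crate x by 18 mm in y; moves with the lid. The tongue, 58 mm wide, 8 mm thick, runs between the hasp lugs; with the lid shut the slot is in line with the hasp holes at crate y 138 mm.
- lid_handle (a point): Centre of the top face of the lid's wooden bar handle: 100 mm long in crate x, 16 mm thick in crate y, 38 mm tall, top at crate z 190 mm. Moves with the lid; at crate y -40 mm when shut.
- pin: Ball-lock pin, about 110 g, upright in the stand. Origin on its axis at the collar's underside, z up. Collar 32 mm across, 6 mm thick with its rubber washer; above it a black head 24 x 24 mm (sides along pin x and y), z 6 to 44 mm. Grasped across pin y the button is pushed flush and the head sits centred between the pads.
- pin_tip (a point): Tip of the pin's steel shank, 46 mm below the collar. Shank 14 mm across, its last 6 mm tapering to 10 mm. Two brass locking stubs (the balls), at pin z -36 to -30 mm, stand out along pin +x and -x to 21 mm overall and then cannot pass a hasp hole either way; with the button in they lie inside the shank.
- thumb_button (a joint): Travel of the red thumb button on the +y face of the pin head, in m: 0 out (4 mm proud of the head, stubs out), 0.004 flush (stubs in). 14 mm wide, at pin z 14 to 40 mm; spring 3 N rising to 9 N. Springs out with the stubs when let go, unless the stubs are inside a hole.
- stand: Brown wooden block 70 x 70 x 55 mm tall, fixed; origin at the centre of its underside. Vertical 26 mm bore, 50 mm deep; the pin's collar rests on its top and the stubs pass freely.
- tub: Bystander: lidded clear plastic treat tub with green twist top, 90 mm across, 110 mm tall; origin at the centre of its underside. Leave alone.
- bowl: Bystander: blue glazed ceramic bowl, 130 mm across, 50 mm tall; origin at the centre of its underside. Leave alone.
- willow_ring: Bystander: brown willow tunnel ring lying flat, 192 mm across, 38 mm tall; origin at the centre of its underside. Leave alone.
- rake: Bystander: stainless grooming rake lying flat along its x, about 200 mm long, 80 mm wide; origin at the centre of its underside. Leave alone.
- brush: Bystander: small blue plastic brush lying along its x, 150 mm long; origin at the centre of its underside. Leave alone.
- feed_tin: Bystander: feed tin, 72 mm across, 85 mm tall; origin at the centre of its underside. Leave alone.

How it is judged (in metres and radians):
On the way, in this order (a step that is already met when the one before it is completed fails the run):
1. the lid is fully shut (value of joint lid below 0.002 m), for 0.2 s.
2. the pin is down through hasp and tongue, its thumb button held in (x of pin in the frame of crate between -0.0165 and 0.0165 m and y of pin in the frame of crate between 0.134 and 0.142 m and angle between pin's own z axis and vertical below 0.12 rad and z of pin in the frame of crate below 0.164 m and value of joint thumb_button above 0.0025 m and value of joint lid below 0.004 m), for 0.1 s.
At the end, for the whole second after the job is handed in: The pin stands upright (within 0.12 rad) and at rest in the hasp holes with its collar down on the hasp (within 2.5 mm), its thumb button out (within 1 mm), and the lid shut (within 3 mm) (x of pin in the frame of crate between -0.0165 and 0.0165 m and y of pin in the frame of crate between 0.134 and 0.142 m and angle between pin's own z axis and vertical below 0.12 rad and z of pin in the frame of crate between 0.157 and 0.1625 m and value of joint thumb_button below 0.001 m and value of joint lid below 0.003 m and linear speed of pin below 0.02 m/s); the robot touches nothing.
It fails at once if the pin is pressed on the hasp or lid with more than 50 N (contact force between pin and crate above 50 N).
It fails at once if the robot pushes on the crate or its lid with more than 50 N (contact force between the arm and crate above 50 N).
It fails at once if another thing on the bench is knocked more than 30 mm (distance of any of tub, bowl, willow_ring, rake, brush, feed_tin from where it was at the start of the episode above 0.03 m).
It also fails if it takes over 67 s, if anything falls off the work surface, if the arm or the gripper's body presses on something with over 40 N, if the wrist force passes 120 N, or if a joint passes its speed limit or range.

## Robot

A 6-joint arm with a two-finger parallel gripper is mounted at the origin on the work surface. World frame = base frame: x ahead of the robot, y to its left, z up, the work surface at z = 0. Lengths are in m, angles in degrees, forces in N, time in s.
With the tool pointing down it reaches from about 0.275 to 0.875 m from the base axis. Payload 12.5 kg.
Tool frame: the origin (TCP) lies on the centre line of the jaws, within the pads' length; the fingertips stand 25 mm ahead of it and the grasp point (between the pads) lies 6 mm ahead of it; z points along the fingers, y is the line along which they close (so a half turn about z gives the same grasp; the last joint's range is limited). The gripper opens to 85 mm and grips with 20 to 120 N. Pads are 22 mm wide; open, the fingers measure 114 mm over their backs; the gripper's body (76 mm by 85 mm) begins 54 mm behind the grasp point. The pads swing forward as they close: fully open they stand 13 mm farther back than shut.
Start: joints at [70.268, 20.094, 94.641, -0, 65.266, -4.847], TCP at [0.141, 0.532, 0.256] pointing down, gripper open.
Joint ranges: [-157.81, 157.81], [-45, 120.19], [0.68, 151.7], [-89.99, 269.99], [4.06, 180], [-164.3, 164.3]. Speed limits (degrees/s): [127.2, 127.2, 159.86, 180, 180, 180].

## Interface

Orientations are given as [roll, pitch, yaw] about the fixed x, y, z axes, in that order (R = Rz(yaw) Ry(pitch) Rx(roll)).
In Python, from bench import ctrl, camera gives the robot as it stands.
- The arm moves only by the tool apply_moves, never from a script. Its argument "increments" is a list that holds one entry, the list of rows, each a list of 6 numbers: the shift along the world's x, y, z in m, then the turn, a rotation vector about the world's x, y, z in rad. In form: [[[tx, ty, tz, ax, ay, az], ...]]. A call has exactly 10 rows; each row shifts and turns the commanded pose from where the row before left it; what a row does not reach is not made up. A row lasts 1/10 s, in which the tool goes at most 50 mm and 8.59 degrees, less where a joint would pass 70% of its speed; a pose out of reach is approached as far as the arm can. A call with a gripper value outside its range is refused whole. "gripper" is the opening, from 0 (shut) to 1 (fully open), set as the call begins (left out, the last holds). The fingers move at their own pace and stop on an object; "grip_force" is the grip in N (left out, the last holds). Time passes only in rows, so rows that do not move let the fingers close, or fill a call up. It gives the time, the measured TCP pose, the force, the opening and the grip force at its end, in the units of the state.
- ctrl.sense(): the state, without advancing time (a new reading comes with each control period).
- camera(name): name is "scene" or "top" or "wrist"; returns a dict with "img" (384x512x3 uint8, blue, green, red), "camera_matrix" (3x3 intrinsics, pixels), "rvec" (rotation vector, rad) and "tvec" (3), from world to camera coordinates, as OpenCV has them. Camera axes: x right, y down, z forward; pixel columns grow to the right and rows downward; lengths in m; the calibration is good to about 2 mm. A picture is of the moment at which its call begins. There is no depth.
- ctrl.job_done(): hands the job in; it is judged then, once.
The state is a dict: "time_s": time; "qpos": joint angles; "qd": joint speeds; "joint_efforts": joint torques, N m; "eef_pos": TCP position; "ee_rot": TCP orientation; "wrist_force": force on the tool from outside, world axes, zero at the start; "torque": the same for the moment, N m; "opening": finger opening in m; "gripper_force": force on a finger pad.
Only numpy, scipy, OpenCV 4.12 (cv2) and the standard library are available. Lean on these libraries where they do the work, as an engineer would, in place of code of your own. Each camera call takes 0.05 s, during which the arm holds its last target. There are 200 camera calls.

## Working session

There is one attempt and no reset: what is moved stays moved. The work goes in short steps, Python scripts to look and compute and a tool call to move; the robot and the scene stay as the last step left them, time stands still between calls to the robot, and variables do not carry over. Pictures are saved under pics/ and viewed, at most 10 in all, crops included, and the job is handed in when it is done.

Besides the shell and the picture viewer there is one more tool, called as a command line: name --argument value ..., lists and objects as JSON in quotes. apply_moves: Moves the arm, as the interface text tells. Its arguments: {"type":"object","properties":{"increments":{"type":"array"},"gripper":{"type":"number"},"grip_force":{"type":"number"}},"required":["increments"]}

```bash
mkdir -p pics; cat > h.py <<'E'
import numpy as np,cv2,sys
from bench import ctrl,camera
def snap(n,f):
    c=camera(n); cv2.imwrite(f'pics/{f}.png',c['img']); np.savez(f'pics/{f}.npz',**c); return c
def ld(f): return np.load(f'pics/{f}.npz')
def ray(c,uv,z):
    K=c['camera_matrix'];R=cv2.Rodrigues(c['rvec'])[0];t=np.array(c['tvec']).ravel()
    d=R.T@np.linalg.inv(K)@np.array([uv[0],uv[1],1.]);o=-R.T@t
    return o+d*(z-o[2])/d[2]
def proj(c,P):
    return cv2.projectPoints(np.array(P,float).reshape(-1,3),c['rvec'],c['tvec'],c['camera_matrix'],None)[0].reshape(-1,2)
E
python3 - <<'E'
from h import *
a=snap('scene','s0');b=snap('top','t0')
s=ctrl.sense();print(s)
for f in 's0','t0':
    c=ld(f);R=cv2.Rodrigues(c['rvec'])[0];print(-R.T@c['tvec'].ravel(),R[2])
    cv2.imwrite(f'pics/{f}b.png',cv2.resize(c['img'],(800,600),interpolation=cv2.INTER_CUBIC))
E
```

```text
{'time_s': 0.1, 'qpos': array([ 7.02672257e+01,  2.01206620e+01,  9.46721323e+01,  1.00044495e-04,
        6.52655630e+01, -4.84647881e+00]), 'qd': array([ 0.03678896, -0.13173478, -0.03448213, -0.05626811, -0.08129597,
        0.04926106]), 'joint_efforts': array([ 1.47479706e-03, -5.06831360e+01, -2.91878289e+01,  1.82266277e-06,
        2.65025585e-03, -4.42612901e-06]), 'eef_pos': array([0.14117488, 0.53130094, 0.2558255 ]), 'ee_rot': array([-1.79941859e+02, -5.02087870e-03,  1.65113660e+02]), 'wrist_force': array([-0.46226893,  0.15926312,  0.23895377]), 'torque': array([0.00978324, 0.02433199, 0.01981103]), 'gripper_force': 0.0, 'opening': 0.08535200398972484}
[1.48583564 0.30863984 0.74805716] [-0.7979378  -0.30075903 -0.52234019]
[ 0.29500322 -0.01556967  1.409227  ] [ 0.19936186  0.00117355 -0.97992524]
```

View pics/t0b.png

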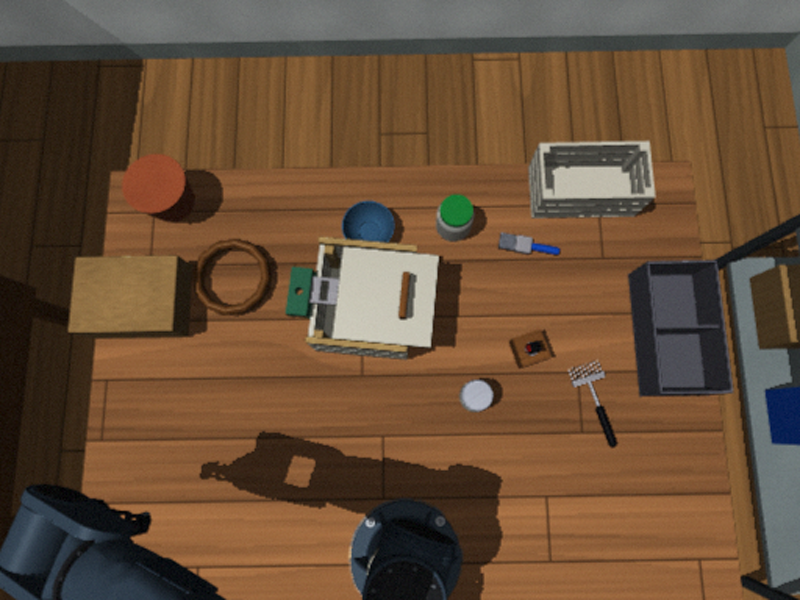

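View pics/s0b.png

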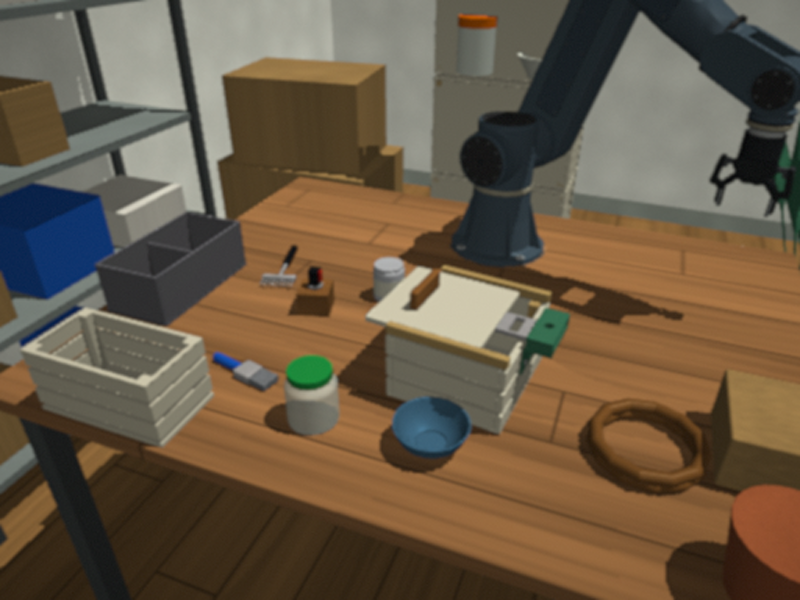

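The top view shows the crate at about (375,297) in 800 px scale, with its hasp to the left (world +y) and the lid handle at (405,296). The pin is in the stand at (532,348). I'll enlarge both.

```bash
python3 - <<'E'
from h import *
c=ld('t0');s=ld('s0')
def crop(c,x,y,w,h,k):return cv2.resize(c['img'][y:y+h,x:x+w],None,fx=k,fy=k,interpolation=cv2.INTER_CUBIC)
o=np.zeros((600,800,3),np.uint8)
o[:450,:550]=crop(c,178,145,110,90,5)
o[:240,560:800]=crop(c,320,203,40,40,6)
o[250:490,560:800]=crop(s,180,160,40,40,6)
cv2.imwrite('pics/c1.png',o)
E
```

```text
(no output)
```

View pics/c1.png

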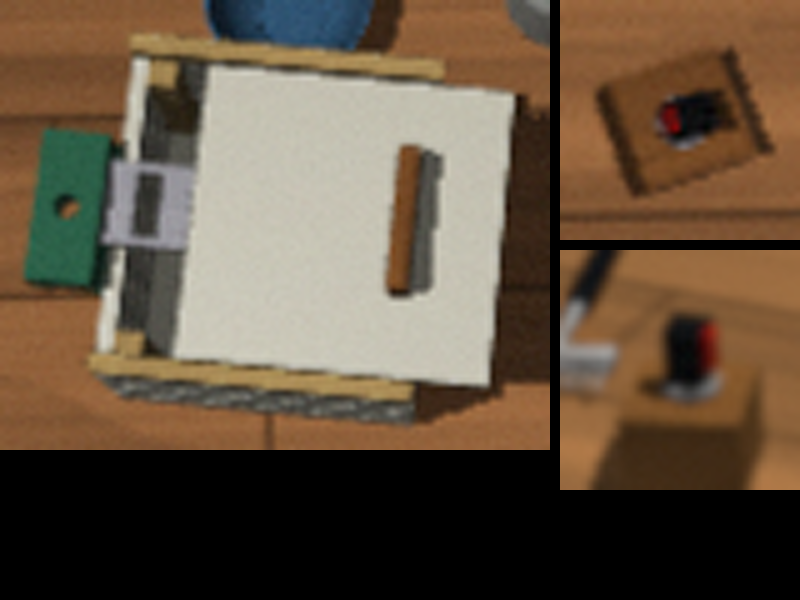

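```bash
python3 - <<'E'
from h import *
c=ld('t0')
def P(u,v,z,ox=178,oy=145,k=5): return ray(c,((u+.5)/k-.5+ox,(v+.5)/k-.5+oy),z)
for n,u,v,z in [('haspA',44,128,.16),('haspB',118,135,.16),('haspC',98,287,.16),('haspD',24,283,.16),('hole',67,206,.16),('runFar L',131,36,.16),('runFar R',445,63,.16),('runNear L',90,355,.16),('runNearL out',90,370,.16),('runNear Rout',415,395,.16),('h1',400,146,.19),('h2',420,147,.19),('h3',410,295,.19),('h4',388,294,.19),('tongue c',148,205,.15)]: print(n,P(u,v,z).round(4))
for n,u,v,z in [('head',700-560,110,.09),('stL',598-560,95,.055),('stT',725-560,55,.055),('stR',765-560,150,.055),('stB',640-560,192,.055)]:print(n,P(u,v,z,320,203,6).round(4))
E
```

```text
haspA [0.6378 0.2391 0.16  ]
haspB [0.632  0.1879 0.16  ]
haspC [0.5257 0.1998 0.16  ]
haspD [0.5293 0.2501 0.16  ]
hole [0.5824 0.222  0.16  ]
runFar L [0.7031 0.18   0.16  ]
runFar R [ 0.6799 -0.0385  0.16  ]
runNear L [0.4792 0.2043 0.16  ]
runNearL out [0.4691 0.2041 0.16  ]
runNear Rout [ 0.4487 -0.014   0.16  ]
h1 [ 0.6131 -0.0066  0.19  ]
h2 [ 0.6122 -0.02    0.19  ]
h3 [ 0.5114 -0.0117  0.19  ]
h4 [0.5123 0.0028 0.19  ]
tongue c [0.5845 0.168  0.15  ]
head [ 0.4621 -0.3052  0.09  ]
stL [ 0.4767 -0.2517  0.055 ]
stT [ 0.4999 -0.3301  0.055 ]
stR [ 0.4417 -0.3506  0.055 ]
stB [ 0.4176 -0.2739  0.055 ]
```

apply_moves --increments '[[[0.021,-0.029,0.005,0,0,-0.141],[0.021,-0.029,0.005,0,0,-0.141],[0.021,-0.029,0.005,0,0,-0.141],[0.021,-0.029,0.005,0,0,-0.141],[0.021,-0.029,0.005,0,0,-0.141],[0.021,-0.029,0.005,0,0,-0.141],[0.021,-0.029,0.005,0,0,-0.141],[0.021,-0.029,0.005,0,0,-0.141],[0.021,-0.029,0.005,0,0,-0.141],[0.021,-0.029,0.005,0,0,-0.141]]]' --gripper 0 --grip_force 20

```text
time_s: 1.1
eef_pos: [0.3518, 0.2402, 0.3064]
ee_rot: [-180.0, 0.0, 84.0]
wrist_force: [0.8, 0.1, -0.4]
opening: 0.0003
gripper_force: 0.0
```

apply_moves --increments '[[[0.021,-0.029,0,0,0,0],[0.021,-0.029,0,0,0,0],[0.021,-0.029,0,0,0,0],[0.021,-0.029,0,0,0,0],[0.021,-0.029,0,0,0,0],[0.021,-0.029,0,0,0,0],[0.021,-0.029,0,0,0,0],[0.021,-0.029,0,0,0,0],[0.021,-0.029,0,0,0,0],[0.021,-0.029,0,0,0,0]]]'

```text
time_s: 2.1
eef_pos: [0.5618, -0.0498, 0.306]
ee_rot: [-180.0, -0.0, 84.3]
wrist_force: [0.0, -0.3, -0.1]
opening: 0.0
gripper_force: 0.0
```

apply_moves --increments '[[[0,0,-0.02,0,0,0],[0,0,-0.02,0,0,0],[0,0,-0.02,0,0,0],[0,0,-0.02,0,0,0],[0,0,-0.02,0,0,0],[0,0,-0.016,0,0,0],[0,0,0,0,0,0],[0.0004,0.004,0,0,0,0],[0.0004,0.004,0,0,0,0],[0.0004,0.004,0,0,0,0]]]'

```text
time_s: 3.1
eef_pos: [0.5628, -0.0361, 0.1912]
ee_rot: [179.9, 0.0, 84.3]
wrist_force: [-0.2, -0.5, -0.5]
opening: 0.0001
gripper_force: 0.0
```

apply_moves --increments '[[[0.0005,0.005,0,0,0,0],[0.0005,0.005,0,0,0,0],[0.0005,0.005,0,0,0,0],[0.0005,0.005,0,0,0,0],[0.0005,0.005,0,0,0,0],[0.0005,0.005,0,0,0,0],[0.0005,0.005,0,0,0,0],[0.0005,0.005,0,0,0,0],[0.0003,0.003,0,0,0,0],[0,0,0,0,0,0]]]'

```text
time_s: 4.1
eef_pos: [0.5665, 0.0072, 0.19]
ee_rot: [-180.0, -0.0, 84.3]
wrist_force: [-1.1, -0.7, -0.1]
opening: 0.0
gripper_force: 0.0
```

apply_moves --increments '[[[0.0003,0.003,0,0,0,0],[0.0003,0.003,0,0,0,0],[0.0003,0.003,0,0,0,0],[0.0003,0.003,0,0,0,0],[0,0,0,0,0,0],[0,0.001,0,0,0,0],[0,0.001,0,0,0,0],[0,0.001,0,0,0,0],[0,0,0,0,0,0],[0,0.001,0,0,0,0]]]'

```text
time_s: 5.1
eef_pos: [0.568, 0.0225, 0.1903]
ee_rot: [180.0, 0.0, 84.3]
wrist_force: [1.3, -3.6, -1.8]
opening: 0.0002
gripper_force: 1.5
```

```bash
python3 - <<'E'
from h import *
c=snap('top','t1')
x=cv2.resize(c['img'][145:235,178:288],None,fx=6,fy=6,interpolation=cv2.INTER_CUBIC)
cv2.imwrite('pics/t1c.png',x);print(ctrl.sense()['wrist_force'])
E
```

```text
[ 0.89847456 -2.82376335 -2.50780129]
```

View pics/t1c.png

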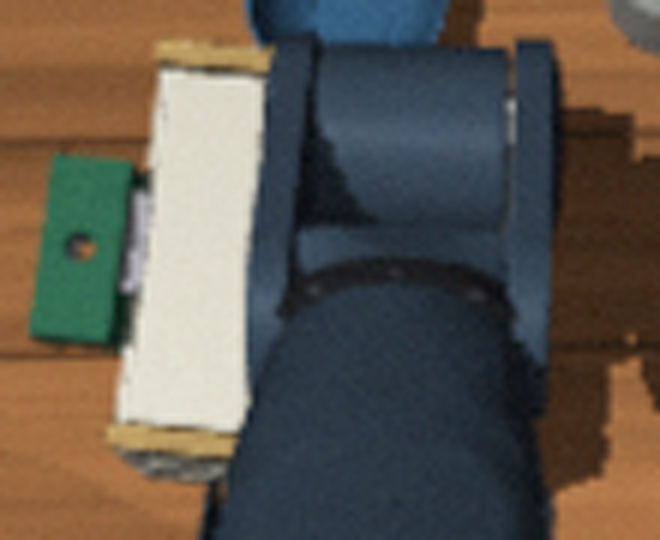

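The lid is nearly shut. At (80,246) the tongue's slot edge is starting to show through the hole. I'll push on in small steps until the force rises.

apply_moves --increments '[[[0,0.001,0,0,0,0],[0,0,0,0,0,0],[0,0.001,0,0,0,0],[0,0,0,0,0,0],[0,0.001,0,0,0,0],[0,0,0,0,0,0],[0,0.001,0,0,0,0],[0,0,0,0,0,0],[0,0,0,0,0,0],[0,0,0,0,0,0]]]'

```text
time_s: 6.15
eef_pos: [0.5679, 0.0266, 0.1903]
ee_rot: [-180.0, -0.0, 84.3]
wrist_force: [1.6, -2.2, 1.1]
opening: 0.0
gripper_force: 0.8
```

apply_moves --increments '[[[0,0.001,0,0,0,0],[0,0,0,0,0,0],[0,0,0,0,0,0],[0,0.001,0,0,0,0],[0,0,0,0,0,0],[0,0,0,0,0,0],[0,0,0,0,0,0],[0,0,0,0,0,0],[0,0,0,0,0,0],[0,0,0,0,0,0]]]'

```text
time_s: 7.15
eef_pos: [0.568, 0.028, 0.1903]
ee_rot: [180.0, 0.1, 84.3]
wrist_force: [1.2, -6.3, 1.0]
opening: 0.0002
gripper_force: 3.2
```

apply_moves --increments '[[[0,0.001,0,0,0,0],[0,0,0,0,0,0],[0,0,0,0,0,0],[0,0,0,0,0,0],[0,0,0,0,0,0],[0,0,0,0,0,0],[0,0,0,0,0,0],[0,0,0,0,0,0],[0,0,0,0,0,0],[0,0,0,0,0,0]]]'

```text
time_s: 8.15
eef_pos: [0.568, 0.0281, 0.1903]
ee_rot: [180.0, 0.1, 84.3]
wrist_force: [0.7, -12.5, 2.4]
opening: 0.0004
gripper_force: 6.4
```

apply_moves --increments '[[[-0.001,-0.014,0,0,0,0],[-0.001,-0.014,0,0,0,0],[0,0,0.03,0,0,0],[0,0,0.03,0,0,0],[-0.004,-0.022,0,0,0,-0.117],[-0.01,-0.03,0,0,0,-0.117],[-0.014,-0.03,0,0,0,-0.117],[-0.014,-0.03,0,0,0,-0.117],[-0.014,-0.03,0,0,0,-0.117],[-0.014,-0.03,0,0,0,-0.117]]]' --gripper 1

```text
time_s: 9.15
eef_pos: [0.4949, -0.172, 0.2502]
ee_rot: [-180.0, -0.0, 43.8]
wrist_force: [0.3, 1.0, -0.3]
opening: 0.0854
gripper_force: 0.0
```

apply_moves --increments '[[[-0.014,-0.03,0,0,0,-0.117],[-0.014,-0.03,0,0,0,-0.117],[-0.006,-0.03,0,0,0,-0.117],[0,-0.03,0,0,0,-0.117],[0,-0.01,-0.02,0,0,0],[0,0,-0.015,0,0,0],[0,0,-0.01,0,0,0],[0,0,0,0,0,0],[0,0,0,0,0,0],[0,0,0,0,0,0]]]'

```text
time_s: 10.15
eef_pos: [0.4623, -0.3005, 0.2061]
ee_rot: [179.9, -0.0, 17.3]
wrist_force: [0.1, -0.3, 0.0]
opening: 0.0853
gripper_force: 0.0
```

```bash
python3 - <<'E'
from h import *
c=snap('wrist','w1')
cv2.imwrite('pics/w1b.png',cv2.resize(c['img'],(800,600),interpolation=cv2.INTER_CUBIC))
R=cv2.Rodrigues(c['rvec'])[0];print(-R.T@c['tvec'].ravel(),R[2],ctrl.sense()['qpos'])
print(proj(c,[[.46,-.302,.099],[.46,-.302,.055]]))
E
```

```text
[ 0.53771814 -0.27773919  0.32350434] [-0.29460568 -0.09177004 -0.95120227] [-3.78659800e+01  2.34891165e+01  9.73907936e+01  4.63666000e-03
  5.90483371e+01  3.48220899e+01]
[[254.33727761 204.11283631]
 [254.32276142 186.26639825]]
```

View pics/w1b.png

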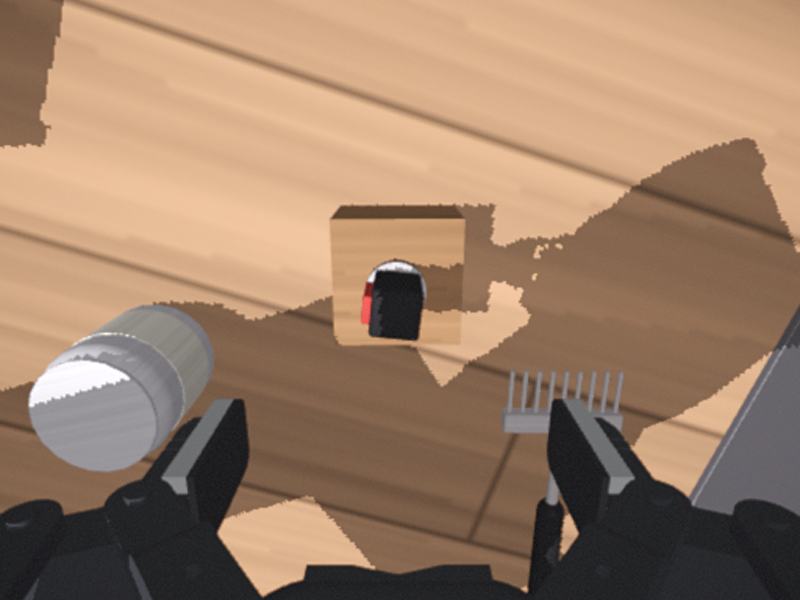

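```bash
python3 - <<'E'
from h import *
c=ld('w1');t=ld('t0')
x=cv2.resize(c['img'][125:225,200:310],None,fx=6,fy=6,interpolation=cv2.INTER_CUBIC)
x=np.clip(x.astype(float)*1.8,0,255).astype(np.uint8)
cv2.imwrite('pics/w1c.png',x)
print('tin',ray(t,(478*.64,393*.64),.085),c['camera_matrix'][0,0])
E
```

```text
tin [ 0.35733854 -0.17072252  0.085     ] 333.5467511984209
```

View pics/w1c.png

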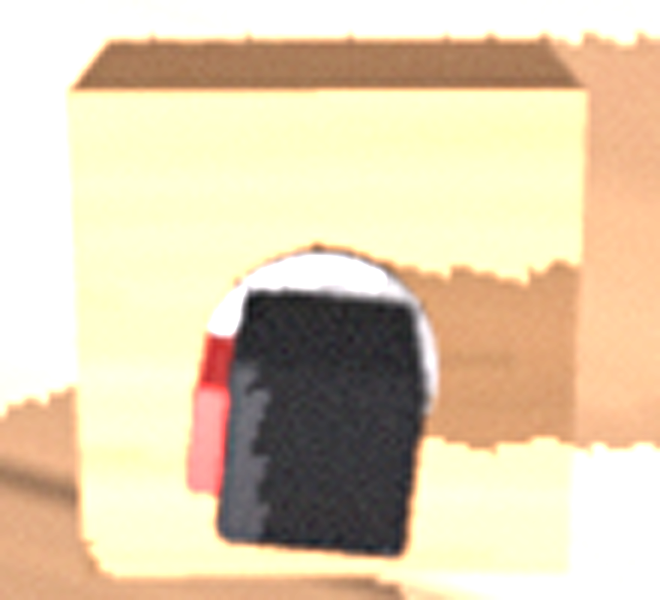

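```bash
python3 - <<'E'
from h import *
c=ld('w1')
def P(u,v,z): return ray(c,((u+.5)/6-.5+200,(v+.5)/6-.5+125),z)
T=[P(218,543,.099),P(405,555,.099),P(424,375,.099),P(232,362,.099)]
S=[P(72,90,.055),P(587,88,.055),P(568,572,.055),P(85,572,.055)]
for Q in (T,S):
    Q=np.array(Q)[:,:2];print(Q.round(4),Q.mean(0))
    for i in range(4):
        d=Q[(i+1)%4]-Q[i];print(np.hypot(*d),np.degrees(np.arctan2(d[1],d[0])))
E
```

```text
[[ 0.448  -0.2918]
 [ 0.4532 -0.3138]
 [ 0.4755 -0.3089]
 [ 0.4703 -0.287 ]] [ 0.46175205 -0.30035866]
0.022616973511680977 -76.66258250866966
0.022819725395394088 12.364073337705614
0.022553286109841284 103.24229836466277
0.022858331052684235 -167.79402376854318
[[ 0.4873 -0.2575]
 [ 0.508  -0.3234]
 [ 0.4411 -0.3442]
 [ 0.4203 -0.2774]] [ 0.4641899  -0.30062095]
0.06906210562782993 -72.4893973638867
0.07007960244744176 -162.67459086912967
0.06997932288972396 107.28710560193265
0.06981562488244011 16.572369025583214
```

apply_moves --increments '[[[0,0,-0.02,0,0,-0.038],[0,0,-0.02,0,0,-0.038],[0,0,-0.02,0,0,0],[0,0,-0.02,0,0,0],[0,0,-0.015,0,0,0],[0,0,-0.01,0,0,0],[0,0,-0.008,0,0,0],[0,0,-0.003,0,0,0],[0,0,0,0,0,0],[0,0,0,0,0,0]]]'

```text
time_s: 11.2
eef_pos: [0.4622, -0.3006, 0.0898]
ee_rot: [180.0, -0.0, 12.9]
wrist_force: [0.1, -0.0, 0.6]
opening: 0.0854
gripper_force: 0.0
```

apply_moves --increments '[[[0,0,0,0,0,0],[0,0,0,0,0,0],[0,0,0,0,0,0],[0,0,0,0,0,0],[0,0,0,0,0,0],[0,0,0,0,0,0],[0,0,0,0,0,0],[0,0,0,0,0,0],[0,0,0,0,0,0],[0,0,0,0,0,0]]]' --gripper 0 --grip_force 40

```text
time_s: 12.2
eef_pos: [0.4622, -0.3007, 0.0897]
ee_rot: [180.0, -0.0, 12.9]
wrist_force: [-1.2, -0.5, 6.1]
opening: 0.0235
gripper_force: 42.8
```

apply_moves --increments '[[[0,0,0.01,0,0,0],[0,0,0.02,0,0,0],[0,0,0.03,0,0,0],[0,0,0.04,0,0,0],[0,0,0.04,0,0,0],[0,0,0.04,0,0,0],[0,0,0.03,0,0,0],[0,0,0.01,0,0,0],[0.004,0.015,0,0,0,0],[0.005,0.025,0,0,0,0]]]'

```text
time_s: 13.2
eef_pos: [0.4705, -0.2598, 0.3076]
ee_rot: [-179.9, 0.1, 12.8]
wrist_force: [-0.1, 0.3, -2.1]
opening: 0.0233
gripper_force: 41.8
```

apply_moves --increments '[[[0.009,0.04,0,0,0,-0.033],[0.009,0.04,0,0,0,-0.033],[0.009,0.04,0,0,0,-0.033],[0.009,0.04,0,0,0,-0.033],[0.009,0.04,0,0,0,-0.033],[0.009,0.04,0,0,0,-0.033],[0.009,0.04,0,0,0,-0.033],[0.009,0.04,0,0,0,-0.033],[0.009,0.04,0,0,0,-0.033],[0.009,0.04,0,0,0,-0.033]]]'

```text
time_s: 14.2
eef_pos: [0.5599, 0.1419, 0.307]
ee_rot: [180.0, 0.2, -6.0]
wrist_force: [0.8, 1.0, -1.0]
opening: 0.0235
gripper_force: 41.9
```

apply_moves --increments '[[[0.008,0.032,0,0,0,0],[0.006,0.025,0,0,0,0],[0.003,0.015,0,0,0,0],[0,0,-0.01,0,0,0],[0,0,-0.01,0,0,0],[0,0,-0.005,0,0,0],[0,0,0,0,0,0],[0,0,0,0,0,0],[0,0,0,0,0,0],[0,0,0,0,0,0]]]'

```text
time_s: 15.2
eef_pos: [0.5781, 0.2114, 0.2847]
ee_rot: [-180.0, -0.0, -6.0]
wrist_force: [-0.4, 0.4, -1.8]
opening: 0.0235
gripper_force: 41.9
```

```bash
python3 - <<'E'
from h import *
c=snap('wrist','w2');s=ctrl.sense();e=s['eef_pos'];print(e,s['ee_rot'],s['opening'],s['wrist_force'])
cv2.imwrite('pics/w2b.png',cv2.resize(c['img'],(800,600),interpolation=cv2.INTER_CUBIC))
k=800/512
print('tip',proj(c,[e[0],e[1],e[2]-.081])*k,'hole',proj(c,[.5824,.222,.16])*k)
E
```

```text
[0.57805605 0.21143013 0.28464706] [-1.79986554e+02 -3.15329487e-02 -5.98164758e+00] 0.023874856610604372 [ 0.15625704 -0.62697118 -1.77345597]
tip [[395.40525623 335.37816189]] hole [[373.28712675 295.91470816]]
```

View pics/w2b.png

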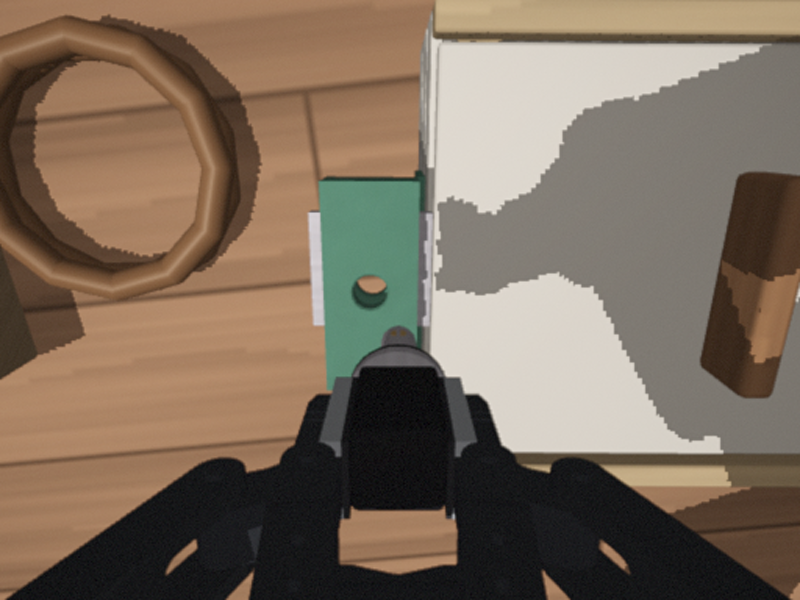

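The lid is shut and the pin is held. The hole is at about (370,291) and the tip at about (397,334).

```bash
python3 - <<'E'
from h import *
c=ld('w2');x=c['img'][170:225,205:285]
cv2.imwrite('pics/w2c.png',np.clip(cv2.resize(x,None,fx=10,fy=10,interpolation=cv2.INTER_CUBIC).astype(float)*1.8,0,255).astype(np.uint8))
E
```

```text
(no output)
```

View pics/w2c.png

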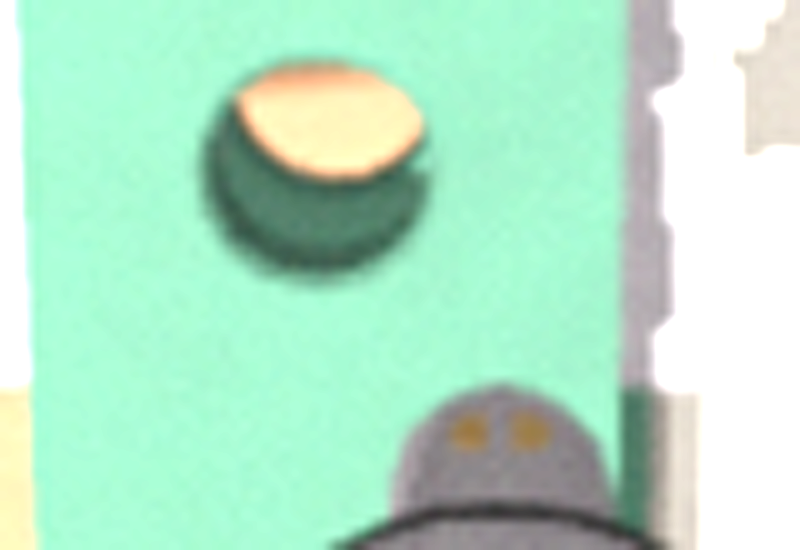

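```bash
python3 - <<'E'
from h import *
c=ld('w2');e=np.array([.57805605,.21143013,.28464706])
h=ray(c,(317.5/10-.5+205,170.5/10-.5+170),.16);print('hole',h)
def px(P): return ((proj(c,P)-[205,170]+.5)*10-.5)
a=np.linspace(0,2*np.pi,60)
for z,r in ((-.046,.005),(-.04,.007),(-.02,.007)):
    q=px(np.c_[e[0]+r*np.cos(a),e[1]+r*np.sin(a),np.full(60,e[2]-.0347+z)])
    print(z,'u',q[:,0].min(),q[:,0].max(),'v',q[:,1].min(),q[:,1].max())
q=px(np.c_[h[0]+.0095*np.cos(a),h[1]+.0095*np.sin(a),np.full(60,.16)]);print(q.min(0),q.max(0))
print(px(e-[0,0,.0807]),px(e-[0,.001,.0807]),px(e-[.001,0,.0807]),(h-e)[:2])
E
```

```text
hole [0.58484897 0.22373449 0.16      ]
-0.046 u 406.79405217943594 563.3502154032722 v 379.25105500291704 524.9303717782483
-0.04 u 372.03003129359115 597.224962906529 v 383.0280589372701 591.8582033929307
-0.02 u 358.97454355541055 606.9216698727571 v 509.3271872796357 736.1551365690973
[191.92273523  48.79249939] [442.18291506 288.27400256]
[[485.07197994 452.66650954]] [[500.65066366 451.1467047 ]] [[486.72725249 467.14278147]] [0.00679292 0.01230436]
```

apply_moves --increments '[[[0.0035,0.0065,0,0,0,0],[0.0035,0.007,0,0,0,0],[0,0,-0.01,0,0,0],[0,0,-0.01,0,0,0],[0,0,-0.01,0,0,0],[0,0,-0.005,0,0,0],[0,0,-0.002,0,0,0],[0,0,-0.002,0,0,0],[0,0,-0.002,0,0,0],[0,0,0,0,0,0]]]'

```text
time_s: 16.25
eef_pos: [0.585, 0.225, 0.2433]
ee_rot: [-180.0, -0.0, -6.0]
wrist_force: [0.4, -0.2, -2.4]
opening: 0.0231
gripper_force: 41.9
```

apply_moves --increments '[[[0,0,-0.001,0,0,0],[0,0,-0.001,0,0,0],[0,0,-0.001,0,0,0],[0,0,-0.001,0,0,0],[0,0,-0.001,0,0,0],[0,0,0,0,0,0],[0,0,0,0,0,0],[0,0,0,0,0,0],[0,0,0,0,0,0],[0,0,0,0,0,0]]]'

```text
time_s: 17.25
eef_pos: [0.585, 0.225, 0.2383]
ee_rot: [-180.0, -0.0, -6.0]
wrist_force: [0.7, -0.9, -1.4]
opening: 0.0236
gripper_force: 41.9
```

apply_moves --increments '[[[0,0,-0.001,0,0,0],[0,0,-0.001,0,0,0],[0,0,-0.001,0,0,0],[0,0,-0.001,0,0,0],[0,0,-0.001,0,0,0],[0,0,0,0,0,0],[0,0,0,0,0,0],[0,0,0,0,0,0],[0,0,0,0,0,0],[0,0,0,0,0,0]]]'

```text
time_s: 18.25
eef_pos: [0.585, 0.225, 0.2333]
ee_rot: [-180.0, 0.0, -6.0]
wrist_force: [-0.3, -0.0, -2.0]
opening: 0.0234
gripper_force: 41.9
```

apply_moves --increments '[[[0,0,-0.001,0,0,0],[0,0,-0.001,0,0,0],[0,0,-0.001,0,0,0],[0,0,-0.001,0,0,0],[0,0,-0.001,0,0,0],[0,0,-0.001,0,0,0],[0,0,-0.001,0,0,0],[0,0,-0.001,0,0,0],[0,0,0,0,0,0],[0,0,0,0,0,0]]]'

```text
time_s: 19.25
eef_pos: [0.5849, 0.2251, 0.2253]
ee_rot: [-180.0, 0.0, -6.0]
wrist_force: [-0.5, -0.5, -1.9]
opening: 0.0238
gripper_force: 41.9
```

apply_moves --increments '[[[0,0,-0.001,0,0,0],[0,0,-0.001,0,0,0],[0,0,-0.001,0,0,0],[0,0,-0.001,0,0,0],[0,0,-0.001,0,0,0],[0,0,-0.001,0,0,0],[0,0,-0.001,0,0,0],[0,0,-0.001,0,0,0],[0,0,0,0,0,0],[0,0,0,0,0,0]]]'

```text
time_s: 20.25
eef_pos: [0.585, 0.225, 0.2173]
ee_rot: [-180.0, -0.0, -6.0]
wrist_force: [-0.9, -0.3, -2.7]
opening: 0.0235
gripper_force: 41.9
```

apply_moves --increments '[[[0,0,-0.001,0,0,0],[0,0,-0.001,0,0,0],[0,0,-0.001,0,0,0],[0,0,-0.001,0,0,0],[0,0,-0.001,0,0,0],[0,0,-0.001,0,0,0],[0,0,-0.001,0,0,0],[0,0,-0.001,0,0,0],[0,0,0,0,0,0],[0,0,0,0,0,0]]]'

```text
time_s: 21.25
eef_pos: [0.585, 0.2251, 0.2093]
ee_rot: [-180.0, -0.0, -6.0]
wrist_force: [0.0, 0.2, -2.0]
opening: 0.0236
gripper_force: 41.9
```

apply_moves --increments '[[[0,0,-0.002,0,0,0],[0,0,-0.002,0,0,0],[0,0,-0.002,0,0,0],[0,0,-0.002,0,0,0],[0,0,-0.001,0,0,0],[0,0,-0.001,0,0,0],[0,0,-0.001,0,0,0],[0,0,0,0,0,0],[0,0,0,0,0,0],[0,0,0,0,0,0]]]'

```text
time_s: 22.25
eef_pos: [0.585, 0.225, 0.1983]
ee_rot: [-180.0, -0.0, -6.0]
wrist_force: [0.4, -0.0, -2.2]
opening: 0.0235
gripper_force: 41.9
```

apply_moves --increments '[[[0,0,-0.001,0,0,0],[0,0,0,0,0,0],[0,0,-0.0005,0,0,0],[0,0,0,0,0,0],[0,0,-0.0005,0,0,0],[0,0,0,0,0,0],[0,0,-0.0005,0,0,0],[0,0,0,0,0,0],[0,0,0,0,0,0],[0,0,0,0,0,0]]]'

```text
time_s: 23.25
eef_pos: [0.585, 0.225, 0.1958]
ee_rot: [-180.0, -0.0, -6.0]
wrist_force: [-0.3, -0.4, -2.2]
opening: 0.0235
gripper_force: 41.9
```

apply_moves --increments '[[[0,0,-0.0005,0,0,0],[0,0,0,0,0,0],[0,0,-0.0005,0,0,0],[0,0,0,0,0,0],[0,0,-0.0005,0,0,0],[0,0,0,0,0,0],[0,0,0,0,0,0],[0,0,0,0,0,0],[0,0,0,0,0,0],[0,0,0,0,0,0]]]'

```text
time_s: 24.25
eef_pos: [0.585, 0.225, 0.1947]
ee_rot: [-180.0, -0.0, -6.0]
wrist_force: [-2.8, -0.2, 5.5]
opening: 0.0234
gripper_force: 42.9
```

The collar is seated at the expected height, with light contact. I'll release the pin and rise clear.

apply_moves --increments '[[[0,0,0,0,0,0],[0,0,0,0,0,0],[0,0,0,0,0,0],[0,0,0,0,0,0],[0,0,0,0,0,0],[0,0,0,0,0,0],[0,0,0,0,0,0],[0,0,0,0,0,0],[0,0,0,0,0,0],[0,0,0,0,0,0]]]' --gripper 1

```text
time_s: 25.25
eef_pos: [0.585, 0.225, 0.1943]
ee_rot: [-180.0, -0.0, -6.0]
wrist_force: [0.4, -1.1, 0.4]
opening: 0.0853
gripper_force: 0.0
```

apply_moves --increments '[[[0,0,0.01,0,0,0],[0,0,0.02,0,0,0],[0,0,0.02,0,0,0],[0,0,0.02,0,0,0],[0,0,0.02,0,0,0],[0,0,0.02,0,0,0],[0,0,0.01,0,0,0],[0,0,0,0,0,0],[0,0,0,0,0,0],[0,0,0,0,0,0]]]'

```text
time_s: 26.25
eef_pos: [0.5846, 0.2249, 0.3131]
ee_rot: [180.0, 0.1, -6.0]
wrist_force: [-0.1, 0.3, -0.2]
opening: 0.0853
gripper_force: 0.0
```

```bash
python3 - <<'E'
from h import *
w=snap('wrist','w3');s=snap('scene','s3')
o=np.zeros((600,800,3),np.uint8)
o[:384,:480]=cv2.resize(w['img'][90:250,150:350],None,fx=2.4,fy=2.4)
o[300:600,500:800]=cv2.resize(s['img'][170:245,310:385],None,fx=4,fy=4,interpolation=cv2.INTER_CUBIC)
cv2.imwrite('pics/f.png',o)
E
```

```text
(no output)
```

View pics/f.png

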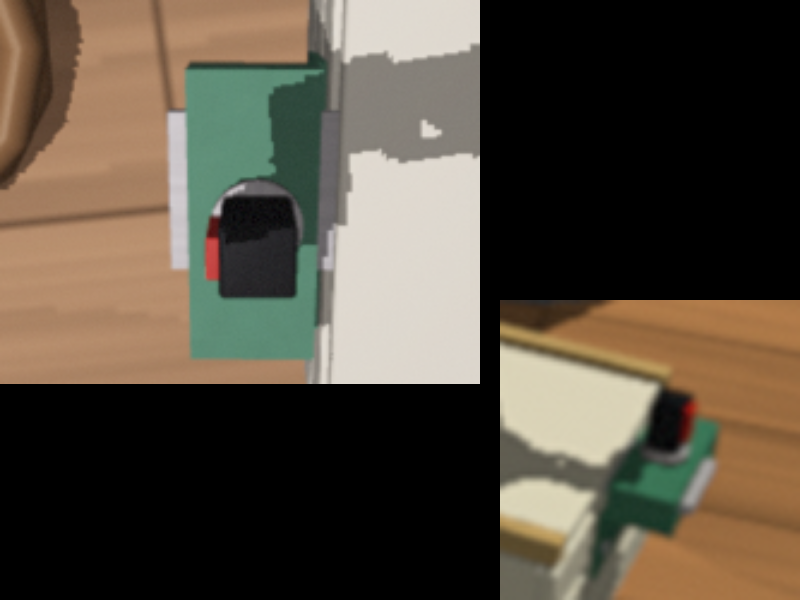

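The pin stands upright on the hasp with its collar down and the red button out at (212,248). The lid is shut and the gripper is clear.

```bash
python3 -c "
from bench import ctrl
print(ctrl.job_done())"
```

```text
the job is handed in; nothing more can be done
None
```

The lid is shut against its stop, the pin stands upright with its collar on the hasp and its button out, and nothing else was touched; the job is handed in, with no verdict returned.

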